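Lay the clay roller down in the tool chest and shut the lid

TASK

Pack up the potter's tool chest by pushing only. First, with the lid still open, push the standing clay roller over lengthwise so that it lies down inside the chest; then push the lid over until it is fully shut on top. Do not lift the roller or the steel disc, and leave the bowl, the mug and the glaze jar where they stand.

Things in the scene. Friction and masses are not known exactly. Their poses are not given: they have to be found in the camera images.
- chest: Open plywood tool chest fixed to the bench, 142 mm (its x) by 252 mm (its y, the long way) by 75 mm high; walls and floor 6 mm thick, so the inside is 130 by 240 mm and the inner floor 6 mm above the bench. Origin: centre of its underside, on the bench. Its +x axis points to the long side where the lid is hinged, z up.
- lid (a joint): Hinge of the lid, rad: 0 = shut, flat on the rim; about 1.57 = standing upright; larger = leaning outward, away from the chest. It starts open at 1.65 to 2.0. The hinge is stiff: the lid stays wherever it is left, and must be pushed all the way down (a few newtons at its free edge). It has no knob.
- lid_hinge (a point): Point on the hinge line of the lid, at the middle of the chest's long side, on the rim (about 75 mm above the bench). The hinge line runs along the chest's y.
- lid_edge (a point): Point on the outer face (upper face when shut) of the plywood lid near its free edge, at the middle of its length. The lid is 142 mm from hinge to free edge, 252 mm long, 8 mm thick; this point moves with it.
- roller_mid (a point): Centre (half-way up) of the wooden clay roller, 175 mm long: a barrel 44 mm across, 125 mm long, then a narrow neck and a round grip 26 mm across. Its z axis runs to the grip. It starts upright, grip up, on the chest's inner floor, about 78 mm from the chest's middle towards either end; top 181 mm above the bench. 130 to 250 g. There is room to lie only towards the chest's other end.
- rib_mid (a point): Centre of a loose flat steel disc (a scraping rib), 60 mm across, 4 mm thick, lying on the chest floor near the other end. The roller may lie on it.
- bowl: Terracotta bowl, 120 mm across, 60 mm high, standing on the bench; bystander. Origin: centre of its underside.
- mug: White mug, 80 mm across, 90 mm high, with a handle; bystander. Origin: centre of its underside.
- glaze: White glaze jar, 70 mm across, 90 mm high; bystander. Origin: centre of its underside.

How it is judged:
By the outcome, as a careful person would: the job done as asked, in the order asked, and still so for the second after the job is handed in, with the robot touching nothing.
It also fails if it takes over 48 s, if anything falls off the work surface, if the arm or the gripper's body presses on something with over 40 N, if the wrist force passes 120 N, or if a joint passes its speed limit or range.

ROBOT

A 6-joint arm with a two-finger parallel gripper is mounted at the origin on the work surface. World frame = base frame: x ahead of the robot, y to its left, z up, the work surface at z = 0. Lengths are in m, angles in degrees, forces in N, time in s.
With the tool pointing down it reaches from about 0.375 to 0.975 m from the base axis. Payload 3.8 kg.
Tool frame: the origin (TCP) lies at the very end of the fingers, on their centre line; the grasp point (between the pads) lies 19 mm behind it; z points along the fingers, y is the line along which they close (so a half turn about z gives the same grasp; the last joint's range is limited). The gripper opens to 88 mm and grips with 3 to 60 N. Pads are 18 mm wide; open, the fingers measure 123 mm over their backs; the gripper's body (75 mm by 187 mm) begins 45 mm behind the grasp point.
Start: joints at [63.948, 15.12, 91.902, -0, 72.978, -2.114], TCP at [0.274, 0.617, 0.239] pointing down, gripper open.
Joint ranges: [-150.88, 150.88], [-54.13, 125.18], [17.81, 147.31], [-75.09, 255.09], [0, 152.58], [-146.25, 146.25]. Speed limits (degrees/s): [147.25, 147.25, 180, 180, 180, 180].

INTERFACE

Orientations are given as [roll, pitch, yaw] about the fixed x, y, z axes, in that order (R = Rz(yaw) Ry(pitch) Rx(roll)).
In Python, from cell import observe, grab_frame, get_calibration, finish_job, boxes_of, place_of gives the robot as it stands. The module is installed in compiled form; this text tells all that it offers.
- The arm moves only by the tool play_rows, never from a script. Its arguments are lists of equal length, an entry for each row: "translation": the shift along the tool's x, y, z in mm, a list of three; "dr": the turn, a rotation vector about the tool's x, y, z in degrees, a list of three; "gripper": the opening in per cent of the stroke, from 0 (shut) to 100 (fully open). In form: {"translation": [[tx, ty, tz], ...], "dr": [[wx, wy, wz], ...], "gripper": [gripper, ...]}. A call has 1 to 20 rows; each row is the pose to reach, as a shift and turn from the pose commanded when the call began, along the tool's axes at that moment; what a row does not reach only later rows make up. A row lasts 1/8 s, in which the tool goes at most 62.5 mm and 10.7 degrees, less where a joint would pass 70% of its speed; a pose out of reach is approached as far as the arm can. A call with a gripper value outside its range is refused whole. The fingers move at their own pace and stop on an object; "newtons" is the grip in N (left out, the last holds). Time passes only in rows, so rows that repeat a pose let the fingers close. It gives the time, the measured TCP pose, the force, the opening and the grip force at its end, in the units of the state.
- observe(): the state, without advancing time (a new reading comes with each control period).
- grab_frame(name): name is "side" or "top" or "wrist"; returns the picture (400x640x3 uint8, red, green, blue); there is no depth.
- get_calibration(name): a dict with "fx", "fy", "cx", "cy" (pixels), "rvec" (rotation vector, rad) and "tvec" (3), from world to camera coordinates, as OpenCV has them. Camera axes: x right, y down, z forward; pixel columns grow to the right and rows downward; lengths in m; the calibration is good to about 2 mm. A picture is of the moment at which its call begins: read the wrist's pose just before it. get_calibration takes no time and is no camera call; for the wrist camera it gives the pose at the moment of the call.
- finish_job(): hands the job in; it is judged then, once.
Trained networks look in the newest picture that a camera, given by its name, has taken for a name from the list of things; names that differ only in an ending like _2 or _b are one class to them, and where a whole thing is asked for, a point or a joint stands for the part that bears it (a point fixed in the world has none). Each returns a list of dicts, best first, with "score" (0 to 1); they miss things now and then, are a little off and sometimes report something else, mostly with a low value. They report only what shows in the picture. A call takes as long as a camera call.
- boxes_of(name, camera): "location" ([x, y, z] in m, in the coordinates of the camera as it stood for that picture, good to about 4 mm: the middle of the surface that is visible of it).
- place_of(name, camera): "location" ([x, y, z] in m, in the coordinates of the camera as it stood for that picture, good to about 4 mm: a listed point, or the origin of a listed thing).
The state is a dict: "t": time; "joint_positions": joint angles; "qd": joint speeds; "joint_torque": joint torques, N m; "tcp_pos": TCP position; "eef_rot": TCP orientation; "force": force on the tool from outside, world axes, zero at the start; "wrist_torque": the same for the moment, N m; "width": opening from 0.0 (shut) to 1.0 (fully open); "finger_force": force on a finger pad.
Only numpy, scipy, OpenCV 4.12 (cv2) and the standard library are available. Lean on these libraries where they do the work, as an engineer would, in place of code of your own. Each camera call takes 0.05 s, during which the arm holds its last target. There are 200 camera calls.

## Working session

There is one attempt and no reset: what is moved stays moved. The work goes in short steps, Python scripts to look and compute and a tool call to move; the robot and the scene stay as the last step left them, time stands still between calls to the robot, and variables do not carry over. Pictures are saved under pics/ and viewed, at most 10 in all, crops included, and the job is handed in when it is done.

Besides the shell and the picture viewer there is one more tool, called as a command line: name --argument value ..., lists and objects as JSON in quotes. play_rows: Moves the arm, as the interface text tells. Its arguments: {"type":"object","properties":{"translation":{"type":"array"},"dr":{"type":"array"},"gripper":{"type":"array"},"newtons":{"type":"number"}},"required":["translation","dr","gripper"]}

```bash
mkdir -p pics
cat > h.py <<'E'
import numpy as np, cv2
from cell import *
def w(c,p):
    k=get_calibration(c);R=cv2.Rodrigues(np.array(k['rvec'],float))[0]
    return R.T@(np.array(p)-np.array(k['tvec']).ravel())
def save(c,n):
    f=grab_frame(c);cv2.imwrite('pics/'+n,f[:,:,::-1]);return f
def proj(c,P):
    k=get_calibration(c);K=np.array([[k['fx'],0,k['cx']],[0,k['fy'],k['cy']],[0,0,1]],float)
    return cv2.projectPoints(np.array(P,float).reshape(-1,1,3),np.array(k['rvec'],float),np.array(k['tvec'],float),K,None)[0].reshape(-1,2)
E
python3 - <<'E'
from h import *
s=observe();print(s['tcp_pos'],s['eef_rot'])
ims=[]
for c in ['side','top']:
    save(c,c+'0.png')
    print(c,w(c,[0,0,0]))
    for n in ['chest','lid_hinge','lid_edge','roller_mid','rib_mid','bowl','mug','glaze']:
        for d in place_of(n,c)[:2]: print(c,n,round(d['score'],2),w(c,d['location']).round(3),{k:v for k,v in d.items() if k not in('score','location')})
E
```

```text
[0.27356266 0.61630657 0.23739073] [-1.79872655e+02 -6.24486802e-03  1.56061756e+02]
side [ 0.26806754 -1.058465    0.69410475]
side chest 0.79 [ 0.552  0.042 -0.002] {}
side lid_hinge 0.97 [0.483 0.061 0.076] {}
side lid_edge 0.93 [0.442 0.07  0.199] {}
side roller_mid 0.79 [0.595 0.114 0.095] {}
side bowl 0.75 [ 0.456 -0.364 -0.   ] {}
side bowl 0.44 [ 0.551  0.041 -0.   ] {}
side mug 0.59 [0.45  0.399 0.002] {}
side mug 0.4 [ 0.582 -0.356  0.001] {}
side glaze 0.82 [ 0.584 -0.354  0.001] {}
top [0.30160912 0.01944752 1.20806213]
top chest 0.96 [ 0.555  0.038 -0.001] {}
top lid_hinge 0.87 [0.482 0.056 0.077] {}
top lid_edge 0.75 [0.442 0.069 0.198] {}
top lid_edge 0.72 [0.595 0.108 0.094] {}
top roller_mid 0.65 [0.594 0.109 0.098] {}
top roller_mid 0.42 [ 0.552  0.04  -0.001] {}
top rib_mid 0.62 [ 0.538 -0.036  0.006] {}
top bowl 0.58 [ 0.459 -0.366 -0.005] {}
top mug 0.7 [ 0.454  0.394 -0.004] {}
top glaze 0.96 [ 0.586 -0.355  0.003] {}
```

View pics/side0.png

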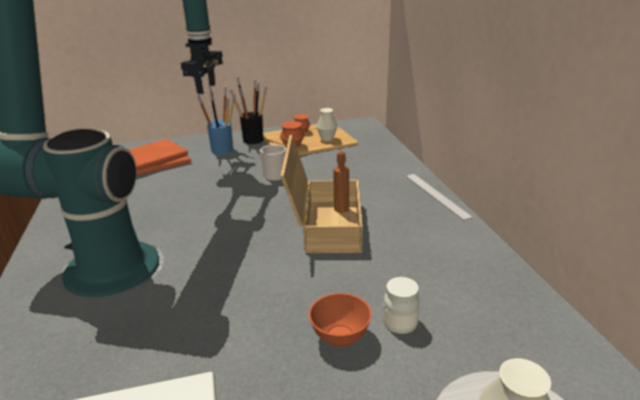

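View pics/top0.png

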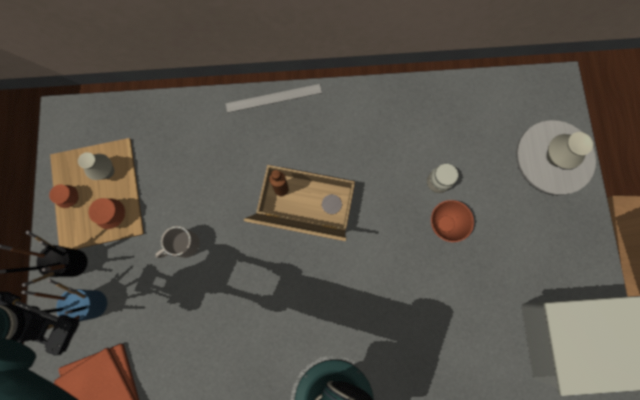

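Run:
```python
from h import *
f=cv2.imread('pics/top0.png')
c=np.array([.5545,.039])
S=4
g=cv2.resize(f[140:265,220:400],None,fx=S,fy=S,interpolation=cv2.INTER_CUBIC)
for a,col in((165.5,(0,255,0)),(169,(255,0,0))):
    a=np.radians(a);X=np.array([np.cos(a),np.sin(a)]);Y=np.array([-X[1],X[0]])
    P=[[*(c+sx*.071*X+sy*.126*Y),.075] for sx,sy in((1,1),(1,-1),(-1,-1),(-1,1))]
    q=((proj('top',P)-[220,140]+.5)*S).astype(int)
    cv2.polylines(g,[q],True,col,1)
for z in (.006,.095,.181):
    q=((proj('top',[.5945,.1105,z])[0]-[220,140]+.5)*S).astype(int);cv2.circle(g,tuple(map(int,q)),3,(0,255,255),-1)
cv2.imwrite('pics/ov.png',g)
```

```text
(no output)
```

View pics/ov.png

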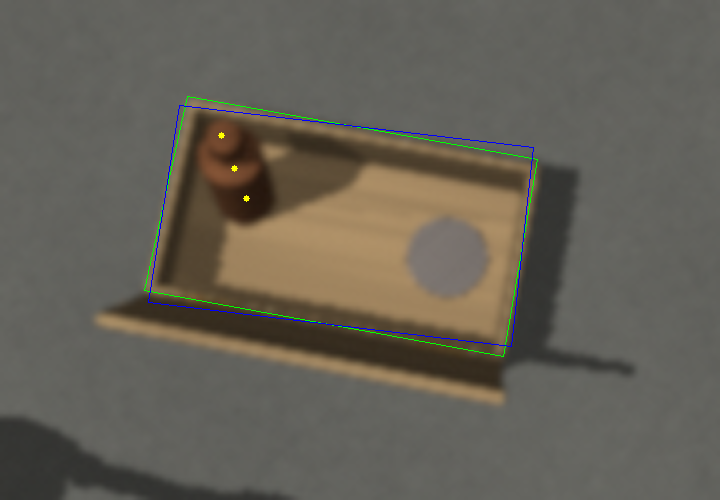

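```bash
cat >> h.py <<'E'
from scipy.spatial.transform import Rotation as Ro
def rel(p0,r0,p1,r1):
    A=Ro.from_euler('xyz',r0,degrees=True);B=Ro.from_euler('xyz',r1,degrees=True)
    print((A.inv().apply(np.array(p1)-p0)*1000).round(1),np.degrees((A.inv()*B).as_rotvec()).round(1))
E
python3 - <<'E'
from h import *
rel([.274,.617,.239],[180,0,156.06],[.606,.154,.239],[180,0,75.5])
E
```

```text
[-491.3 -288.4   -0. ] [ 0.  -0.  80.6]
```

play_rows --translation '[[-491, -288, 0], [-491, -288, 0], [-491, -288, 0], [-491, -288, 0], [-491, -288, 0], [-491, -288, 0], [-491, -288, 0], [-491, -288, 0], [-491, -288, 0], [-491, -288, 0], [-491, -288, 0], [-491, -288, 0], [-491, -288, 0], [-491, -288, 0], [-491, -288, 76], [-491, -288, 76], [-491, -288, 76]]' --dr '[[0, 0, 80.6], [0, 0, 80.6], [0, 0, 80.6], [0, 0, 80.6], [0, 0, 80.6], [0, 0, 80.6], [0, 0, 80.6], [0, 0, 80.6], [0, 0, 80.6], [0, 0, 80.6], [0, 0, 80.6], [0, 0, 80.6], [0, 0, 80.6], [0, 0, 80.6], [0, 0, 80.6], [0, 0, 80.6], [0, 0, 80.6]]' --gripper '[18, 18, 18, 18, 18, 18, 18, 18, 18, 18, 18, 18, 18, 18, 18, 18, 18]'

```text
t: 3.02
tcp_pos: [0.6047, 0.1546, 0.1616]
eef_rot: [-179.8, 0.1, 75.5]
force: [-0.8, 0.7, 0.4]
width: 0.184
finger_force: 0.0
```

play_rows --translation '[[-10, 0, 0], [-18, 0, 0], [-24, 0, 0], [-29, 0, 0], [-34, 0, 0], [-39, 0, 0], [-44, 0, 0], [-48, 0, 0]]' --dr '[[0, 0, 0], [0, 0, 0], [0, 0, 0], [0, 0, 0], [0, 0, 0], [0, 0, 0], [0, 0, 0], [0, 0, 0]]' --gripper '[18, 18, 18, 18, 18, 18, 18, 18]'

```text
t: 4.03
tcp_pos: [0.5936, 0.1077, 0.1626]
eef_rot: [-180.0, 0.0, 75.5]
force: [-0.5, 0.4, 0.3]
width: 0.178
finger_force: 0.1
```

Run:
```python
from h import *
a=save('top','t1.png')
for d in place_of('roller_mid','top')[:2]: print(d['score'],w('top',d['location']).round(3))
b=save('side','s1.png')
for d in place_of('roller_mid','side')[:2]: print(d['score'],w('side',d['location']).round(3))
g=np.hstack([cv2.resize(a[140:260,230:380],None,fx=2.6,fy=2.6),cv2.resize(b[130:250,260:410],None,fx=2.6,fy=2.6)])
cv2.imwrite('pics/c1.png',g[:,:,::-1])
```

```text
0.86 [0.59  0.101 0.098]
```

View pics/c1.png

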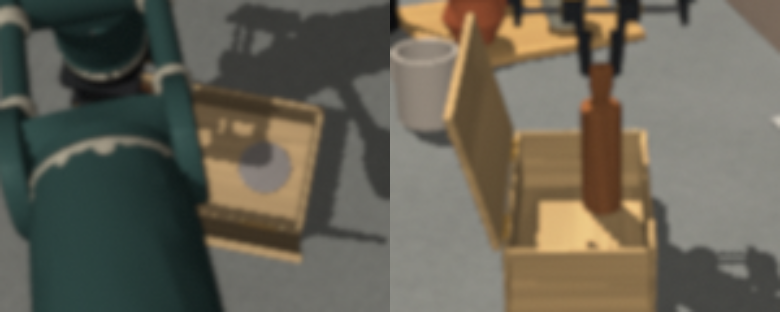

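play_rows --translation '[[-5, 0, 0], [-10, 0, 0], [-15, 0, 0], [-20, 0, 0], [-25, 0, 0], [-30, 0, 0], [-35, 0, 0], [-40, 0, 0], [-40, 0, 0], [-40, 0, -10], [-20, 0, -50], [0, 0, -80]]' --dr '[[0, 0, 0], [0, 0, 0], [0, 0, 0], [0, 0, 0], [0, 0, 0], [0, 0, 0], [0, 0, 0], [0, 0, 0], [0, 0, 0], [0, 0, 0], [0, 0, 0], [0, 0, 0]]' --gripper '[18, 18, 18, 18, 18, 18, 18, 18, 18, 18, 18, 18]'

```text
t: 5.72
tcp_pos: [0.5944, 0.1086, 0.245]
eef_rot: [179.9, -0.0, 75.4]
force: [1.7, -0.9, -0.7]
width: 0.182
finger_force: 0.0
```

Run:
```python
from h import *
a=save('top','t2.png')
for d in place_of('roller_mid','top')[:2]: print(d['score'],w('top',d['location']).round(3))
b=save('side','s2.png')
for n in ('roller_mid','lid_edge','lid_hinge'):
  for d in place_of(n,'side')[:2]: print(n,d['score'],w('side',d['location']).round(3))
g=np.hstack([cv2.resize(a[140:260,230:380],None,fx=2.6,fy=2.6),cv2.resize(b[130:250,260:410],None,fx=2.6,fy=2.6)])
cv2.imwrite('pics/c2.png',g[:,:,::-1])
```

```text
0.97 [0.56  0.005 0.033]
roller_mid 0.86 [0.56  0.011 0.033]
lid_hinge 0.85 [0.484 0.062 0.075]
```

View pics/c2.png

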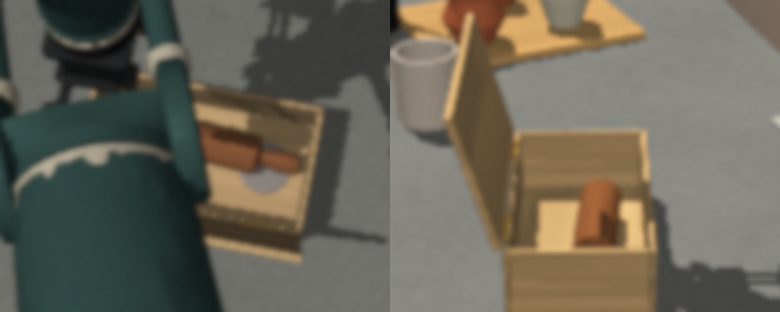

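play_rows --translation '[[-20, -50, -20], [-40, -100, -20], [-60, -150, -20], [-76, -190, -20], [-76, -190, -20], [-76, -190, -20], [-76, -190, -20], [-76, -190, -20], [-76, -190, -20], [-76, -190, -20], [-76, -190, -20], [-76, -190, 30], [-76, -190, 60], [-76, -190, 60]]' --dr '[[0, 0, -10], [0, 0, -20], [0, 0, -30], [0, 0, -40], [0, 0, -50], [0, 0, -60], [0, 0, -70], [0, 0, -80], [0, 0, -90], [0, 0, -90], [0, 0, -90], [0, 0, -90], [0, 0, -90], [0, 0, -90]]' --gripper '[18, 18, 18, 18, 18, 18, 18, 18, 18, 18, 18, 18, 18, 18]'

```text
t: 7.78
tcp_pos: [0.3883, 0.0817, 0.18]
eef_rot: [-179.9, -0.3, 165.4]
force: [-1.5, -0.2, -0.3]
width: 0.178
finger_force: 0.0
```

play_rows --translation '[[-12, 0, 0], [-24, 0, 0], [-35, 0, 0], [-46, 0, 0], [-57, 0, -3], [-68, 0, -6], [-79, 0, -7], [-89, 0, -7], [-99, 0, -6], [-109, 0, -5], [-119, 0, -2], [-129, 0, 1], [-138, 0, 4], [-138, 0, 4]]' --dr '[[0, 0, 0], [0, 0, 0], [0, 0, 0], [0, 0, 0], [0, 0, 0], [0, 0, 0], [0, 0, 0], [0, 0, 0], [0, 0, 0], [0, 0, 0], [0, 0, 0], [0, 0, 0], [0, 0, 0], [0, 0, 0]]' --gripper '[18, 18, 18, 18, 18, 18, 18, 18, 18, 18, 18, 18, 18, 18]'

```text
t: 9.52
tcp_pos: [0.5256, 0.0474, 0.1786]
eef_rot: [180.0, 0.1, 165.4]
force: [-0.0, -0.2, -0.0]
width: 0.178
finger_force: 0.0
```

Run:
```python
from h import *
b=save('side','s3.png')
for n in ('roller_mid','lid_edge'):
  for d in place_of(n,'side')[:2]: print(n,d['score'],w('side',d['location']).round(3))
cv2.imwrite('pics/c3.png',cv2.resize(b[100:260,250:420],None,fx=3,fy=3)[:,:,::-1])
```

```text
roller_mid 0.63 [0.558 0.014 0.032]
lid_edge 0.87 [0.545 0.042 0.189]
lid_edge 0.3 [ 0.455 -0.364 -0.001]
```

View pics/c3.png

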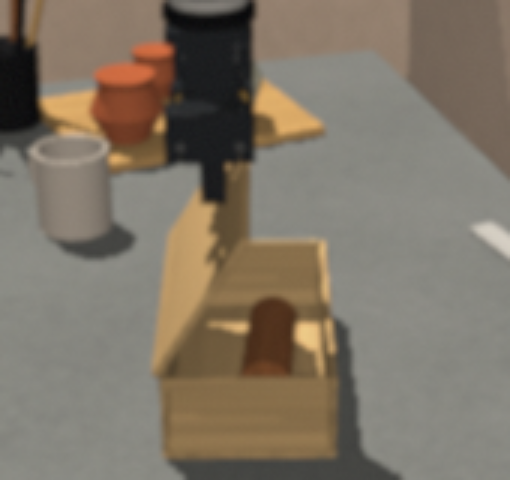

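The lid is at about 60°, with the finger on its outer face, and the roller is lying in the chest. I'll keep following the arc.

play_rows --translation '[[-9, 0, 5], [-17, 0, 11], [-25, 0, 17], [-32, 0, 24], [-39, 0, 32], [-45, 0, 39], [-50, 0, 47], [-54, 0, 55], [-58, 0, 65], [-60, 0, 74], [-62, 0, 82], [-63, 0, 88], [-64, 0, 93], [-64, 0, 96], [-64, 0, 98], [-64, 0, 98]]' --dr '[[0, 0, 0], [0, 0, 0], [0, 0, 0], [0, 0, 0], [0, 0, 0], [0, 0, 0], [0, 0, 0], [0, 0, 0], [0, 0, 0], [0, 0, 0], [0, 0, 0], [0, 0, 0], [0, 0, 0], [0, 0, 0], [0, 0, 0], [0, 0, 0]]' --gripper '[18, 18, 18, 18, 18, 18, 18, 18, 18, 18, 18, 18, 18, 18, 18, 18]'

```text
t: 11.68
tcp_pos: [0.5862, 0.0315, 0.0838]
eef_rot: [-180.0, -0.0, 165.5]
force: [-9.5, -1.2, 18.6]
width: 0.183
finger_force: 9.3
```

play_rows --translation '[[0, 0, 1], [0, 0, 2], [0, 0, 3], [0, 0, 3]]' --dr '[[0, 0, 0], [0, 0, 0], [0, 0, 0], [0, 0, 0]]' --gripper '[18, 18, 18, 18]'

```text
t: 12.18
tcp_pos: [0.5863, 0.0315, 0.0837]
eef_rot: [-180.0, -0.0, 165.5]
force: [-15.7, -1.7, 34.2]
width: 0.177
finger_force: 17.3
```

play_rows --translation '[[0, 0, -10], [0, 0, -50], [0, 0, -110], [0, 0, -150], [0, 100, -150], [0, 200, -150], [0, 200, -150], [0, 200, -150], [0, 200, -150], [0, 200, -150]]' --dr '[[0, 0, 0], [0, 0, 0], [0, 0, 0], [0, 0, 0], [0, 0, 0], [0, 0, 0], [0, 0, 0], [0, 0, 0], [0, 0, 0], [0, 0, 0]]' --gripper '[18, 18, 18, 18, 18, 18, 18, 18, 18, 18]'

```text
t: 13.42
tcp_pos: [0.6362, 0.2236, 0.2274]
eef_rot: [-179.9, -0.0, 165.4]
force: [-0.9, 0.2, -0.2]
width: 0.18
finger_force: 0.0
```

Run:
```python
from h import *
for c in('side','top'):
  b=save(c,c+'4.png')
  for n in ('lid_edge','lid_hinge','bowl','mug','glaze'):
    for d in place_of(n,c)[:1]: print(c,n,d['score'],w(c,d['location']).round(3))
```

```text
side lid_edge 0.62 [0.61  0.025 0.082]
side lid_hinge 0.83 [0.484 0.059 0.077]
side mug 0.64 [0.449 0.399 0.003]
side glaze 0.74 [ 0.586 -0.357  0.002]
top lid_edge 0.97 [0.608 0.028 0.081]
top lid_hinge 0.61 [0.481 0.057 0.073]
top bowl 0.6 [ 0.459 -0.363 -0.001]
top mug 0.61 [ 0.454  0.396 -0.002]
top glaze 0.98 [ 0.584 -0.358  0.002]
```

View pics/side4.png

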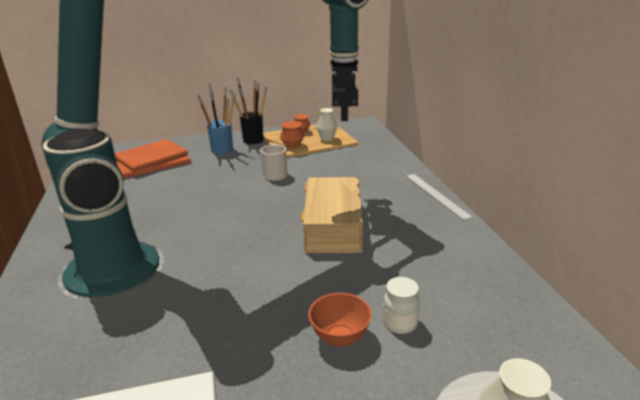

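The lid is flat and shut (pixels 305–362, 180–250), the bystanders haven't moved, and the arm is clear.

```bash
python3 -c "
from cell import finish_job
print(finish_job())"
```

```text
the job is handed in; nothing more can be done
None
```

The roller lies inside the chest, the lid is fully shut over it, the bowl, mug and glaze jar stand where they were, and the job was handed in at about 13.5 s of the 48 s allowed.

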